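Empty a tray of used sample jars into the waste hopper

TASK

Draw the loaded blue tray fully out of the white sampler's bay and let go of it, standing on the bench, so that it can be taken again by its rear handle. Then lift the tray with all four jars still aboard, tip all of them into the yellow waste hopper, and stand the empty tray upright on the open bench in front of the sampler, clear of its bay. Do not shift or knock over the other things on the bench.

Things in the scene. Friction and masses are not known exactly. Their poses are not given: they have to be found in the camera images.
- bay: White sampler module with a black front strip, fixed; 200 deep (x) x 250 wide (y) x 170 high mm. Origin at the centre of its underside; its front faces its own -x (front face at x = -100 mm). A bay 130 mm wide, centred on y = 0, 115 mm high, 180 mm deep, runs in from the front at bench level; the tray stands on the bench with its rear part in it, under the roof, and slides out along -x.
- hopper: Yellow open-topped waste hopper with a black rim, fixed; outside 220 (x) x 210 (y) x 110 mm high, walls 6 mm, inner floor slopes gently at 8 to 35 mm above the bench. Origin at the centre of its underside, z up.
- tray_nose (a point): Middle of the blue tray's orange nose fin: upright, 8 mm thick (tray y), free for 44 mm (tray x), from 2 mm above the tray's underside to a sloping top edge, 30 mm up at this point; the point is 24 mm up. Pinch it from above across its thickness to draw the tray along the bench; too weak a hold to lift by. Axes are the tray's: x from nose to rear handle, y across, z up.
- tray_handle (a point): Grip point on the tray's orange rear handle, an upright plate across the rear end: 8 mm thick (tray x), 64 mm wide (tray y), its top 92 mm above the tray's underside; this point is 74 mm above the underside, in mid thickness. To carry or tip the tray pinch it from above, one finger on the front and one on the back. Same axes as the nose. In the tray frame the handle is 206 mm behind and 50 mm above the nose point.
- tray_center (a point): Centre of the blue open-topped tray, 23 mm above its underside; axes as the nose. 184 long x 80 wide mm, walls 45 mm high and 4 mm thick, floor 4 mm, about 0.2 kg. At the nose end, in place of a wall, a ramp rises from the floor at 25 degrees to the mouth edge: tipped nose end down by some 75 degrees, the jars slide out there.
- tray_lip (a point): Middle of the mouth edge of the tray, over which the jars roll out: 92 mm in front of the tray's centre and 21 mm above its underside. The nose fin projects a further 44 mm in front of it. Same axes as the nose.
- tray_rear (a point): Rear-most face of the tray, behind the handle plate, 94 mm behind its centre, 23 mm above its underside.
- jar0_center (a point): Centre of a closed sample jar, grey, red-capped: a cylinder 34 mm in diameter and 62 mm long along its own y; about 30 g. It lies across the tray.
- jar1_center (a point): Centre of a closed sample jar, amber, green-capped: a cylinder 34 mm in diameter and 62 mm long along its own y; about 30 g. It lies across the tray.
- jar2_center (a point): Centre of a closed sample jar, grey, white-capped: a cylinder 34 mm in diameter and 62 mm long along its own y; about 30 g. It lies across the tray.
- jar3_center (a point): Centre of a closed sample jar, amber, black-capped: a cylinder 34 mm in diameter and 62 mm long along its own y; about 30 g. It lies across the tray.
- amber_mid (a point): Bystander: amber glass bottle, 72 mm in diameter, 180 mm high; point half-way up.
- solvent_mid (a point): Bystander: clear bottle with blue cap, 72 mm in diameter, 170 mm high; point half-way up.
- tipbox_mid (a point): Bystander: green pipette-tip box with a clear-white lid 85 (x) x 120 (y) x 55 mm high; its centre.
- beaker_mid (a point): Bystander: small glass beaker, 72 mm in diameter, 65 mm high; point half-way up.
- wash_mid (a point): Bystander: white jar with red cap, 66 mm in diameter, 120 mm high; point half-way up.
- mixer_mid (a point): Bystander: grey mini stirrer plate 70 x 70 x 36 mm; its centre.
There are look-alikes about, which are no part of the job. What is shaped like the part that bears jar3_center but turquoise is not meant. What is shaped like the part that bears tray_nose but red is not meant.

How it is judged:
On the way, in this order (a step that is already met when the one before it is completed fails the run):
1. the loaded tray stands on the bench, wholly out of the bay, and is let go (x of tray_rear in the frame of bay below -0.1 m and contact force between the fingers and tray below 0.1 N and angle between tray_center's own z axis and vertical below 0.1 rad and height (world z) of tray_center below 0.031 m and x of jar0_center in the frame of tray_center between -0.092 and 0.092 m and y of jar0_center in the frame of tray_center between -0.04 and 0.04 m and z of jar0_center in the frame of tray_center between -0.02 and 0.06 m and x of jar1_center in the frame of tray_center between -0.092 and 0.092 m and y of jar1_center in the frame of tray_center between -0.04 and 0.04 m and z of jar1_center in the frame of tray_center between -0.02 and 0.06 m and x of jar2_center in the frame of tray_center between -0.092 and 0.092 m and y of jar2_center in the frame of tray_center between -0.04 and 0.04 m and z of jar2_center in the frame of tray_center between -0.02 and 0.06 m and x of jar3_center in the frame of tray_center between -0.092 and 0.092 m and y of jar3_center in the frame of tray_center between -0.04 and 0.04 m and z of jar3_center in the frame of tray_center between -0.02 and 0.06 m), for 0.3 s.
2. the tray is lifted off the bench with all four jars aboard (height (world z) of tray_center above 0.08 m and x of jar0_center in the frame of tray_center between -0.092 and 0.092 m and y of jar0_center in the frame of tray_center between -0.04 and 0.04 m and z of jar0_center in the frame of tray_center between -0.02 and 0.06 m and x of jar1_center in the frame of tray_center between -0.092 and 0.092 m and y of jar1_center in the frame of tray_center between -0.04 and 0.04 m and z of jar1_center in the frame of tray_center between -0.02 and 0.06 m and x of jar2_center in the frame of tray_center between -0.092 and 0.092 m and y of jar2_center in the frame of tray_center between -0.04 and 0.04 m and z of jar2_center in the frame of tray_center between -0.02 and 0.06 m and x of jar3_center in the frame of tray_center between -0.092 and 0.092 m and y of jar3_center in the frame of tray_center between -0.04 and 0.04 m and z of jar3_center in the frame of tray_center between -0.02 and 0.06 m), for 0.2 s.
3. all four jars have been tipped into the hopper, the tray having been tilted over it (x of jar0_center in the frame of hopper between -0.11 and 0.11 m and y of jar0_center in the frame of hopper between -0.105 and 0.105 m and z of each of jar0_center, jar1_center, jar2_center, jar3_center in the frame of hopper below 0.1 m and x of jar1_center in the frame of hopper between -0.11 and 0.11 m and y of jar1_center in the frame of hopper between -0.105 and 0.105 m and x of jar2_center in the frame of hopper between -0.11 and 0.11 m and y of jar2_center in the frame of hopper between -0.105 and 0.105 m and x of jar3_center in the frame of hopper between -0.11 and 0.11 m and y of jar3_center in the frame of hopper between -0.105 and 0.105 m and angle between tray_center's own z axis and vertical above 0.5 rad and horizontal distance between tray_lip and hopper below 0.16 m), for 0.2 s.
At the end, for the whole second after the job is handed in: All four jars lie at rest inside the hopper, their centres below 100 mm above the bench (rim 110 mm); the tray stands on the bench in front of the sampler, wholly out of the bay, within 0.1 rad of level (centre below 31 mm), released and at rest (x of jar0_center in the frame of hopper between -0.11 and 0.11 m and y of jar0_center in the frame of hopper between -0.105 and 0.105 m and z of each of jar0_center, jar1_center, jar2_center, jar3_center in the frame of hopper below 0.1 m and x of jar1_center in the frame of hopper between -0.11 and 0.11 m and y of jar1_center in the frame of hopper between -0.105 and 0.105 m and x of jar2_center in the frame of hopper between -0.11 and 0.11 m and y of jar2_center in the frame of hopper between -0.105 and 0.105 m and x of jar3_center in the frame of hopper between -0.11 and 0.11 m and y of jar3_center in the frame of hopper between -0.105 and 0.105 m and linear speed of each of jar0, jar1, jar2, jar3 below 0.05 m/s and angle between tray_center's own z axis and vertical below 0.1 rad and height (world z) of tray_center below 0.031 m and x of tray_rear in the frame of bay below -0.1 m and linear speed of tray below 0.02 m/s); the robot touches nothing.
It fails at once if a bystander is shifted by more than 30 mm or tipped over (distance of any of amber_mid, solvent_mid, tipbox_mid, beaker_mid, wash_mid, mixer_mid from where it was at the start of the episode above 0.03 m).
It also fails if it takes over 72 s, if anything falls off the work surface, if the arm or the gripper's body presses on something with over 40 N, if the wrist force passes 120 N, or if a joint passes its speed limit or range.

ROBOT

A 6-joint arm with a two-finger parallel gripper is mounted at the origin on the work surface. World frame = base frame: x ahead of the robot, y to its left, z up, the work surface at z = 0. Lengths are in m, angles in rad, forces in N, time in s.
With the tool pointing down it reaches from about 0.325 to 0.875 m from the base axis. Payload 4.4 kg.
Tool frame: the origin (TCP) lies on the centre line of the jaws, within the pads' length; the fingertips stand 22 mm ahead of it and the grasp point (between the pads) lies 3 mm ahead of it; z points along the fingers, y is the direction in which the jaws open and shut (so a half turn about z gives the same grasp; the last joint's range is limited). The gripper opens to 85 mm and grips with 20 to 120 N. Pads are 22 mm wide; open, the fingers measure 114 mm over their backs; the gripper's body (76 mm by 85 mm) begins 54 mm behind the grasp point. The pads swing forward as they close: fully open they stand 13 mm farther back than shut.
Start: joints at [-1.379, 0.207, 1.542, -0, 1.393, -0.15], TCP at [0.193, -0.542, 0.253] pointing down, gripper open.
Joint ranges: [-2.73, 2.73], [-0.86, 2.22], [0.23, 2.46], [-1.11, 4.25], [0.08, 2.63], [-2.82, 2.82]. Speed limits (rad/s): [2.79, 2.79, 3.14, 3.14, 3.14, 3.14].

INTERFACE

Orientations are given as a rotation vector (axis times angle).
In Python, from plant import r gives the robot as it stands. The module is installed in compiled form; this text tells all that it offers.
- The arm moves only by the shell command python3 -m pendant 'ROWS' [FORCE]. ROWS is JSON, a list of rows, each a list of 7 numbers: the shift along the world's x, y, z in mm, then the turn, a rotation vector about the world's x, y, z in rad, then the opening in per cent of the stroke, from 0 (shut) to 100 (fully open). A call has 1 to 10 rows; each row shifts and turns the pose as measured when the row begins; what a row does not reach is not made up. A row lasts 1/12 s, in which the tool goes at most 41.7 mm and 7.16 degrees, less where a joint would pass 70% of its speed; a pose out of reach is approached as far as the arm can. A call with a gripper value outside its range is refused whole. The fingers move at their own pace and stop on an object; FORCE is the grip in N (left out, the last holds). Time passes only in rows, so rows that do not move let the fingers close. It gives the time, the measured TCP pose, the force and the opening at its end, in the units of the state.
- r.read_state(): the state, without advancing time (a new reading comes with each control period).
- r.capture(name): name is "side" or "top" or "wrist"; returns the picture (480x640x3 uint8, red, green, blue); there is no depth.
- r.camera_info(name): a dict with "fovy" (degrees; the focal length in pixels is half the picture's height over the tangent of half this angle, whatever the lens; pixels are square), "cx", "cy" (the principal point, pixels), "rvec" (rotation vector, rad) and "tvec" (3), from world to camera coordinates, as OpenCV has them. Camera axes: x right, y down, z forward; pixel columns grow to the right and rows downward; lengths in m; the calibration is good to about 2 mm. A picture is of the moment at which its call begins: read the wrist's pose just before it. camera_info takes no time and is no camera call; for the wrist camera it gives the pose at the moment of the call.
- r.job_done(): hands the job in, once; it reports no verdict.
Trained networks look in the newest picture that a camera, given by its name, has taken for a name from the list of things; names that differ only in an ending like _2 or _b are one class to them, and where a whole thing is asked for, a point or a joint stands for the part that bears it (a point fixed in the world has none). Each returns a list of dicts, best first, with "conf" (0 to 1); they miss things now and then, are a little off and sometimes report something else, mostly with a low value. They report only what shows in the picture. A call takes as long as a camera call. They do not tell look-alikes from the thing itself.
- r.look_for(camera, name): "box" ([left, top, width, height] in pixels, round what is visible of it).
The state is a dict: "clock": time; "joint_positions": joint angles; "qd": joint speeds; "joint_efforts": joint torques, N m; "eef_pos": TCP position; "tcp_rot": TCP orientation; "ft_force": force on the tool from outside, world axes, zero at the start; "moment": the same for the moment, N m; "width": opening from 0.0 (shut) to 1.0 (fully open).
Only numpy, scipy, OpenCV 4.12 (cv2) and the standard library are available. Lean on these libraries where they do the work, as an engineer would, in place of code of your own. Each camera call takes 0.05 s, during which the arm holds its last target. There are 200 camera calls.

## Working session

There is one attempt and no reset: what is moved stays moved. The work goes in short steps, Python scripts to look and compute and a shell command to move; the robot and the scene stay as the last step left them, time stands still between calls to the robot, and variables do not carry over. Pictures are saved under pics/ and viewed, about 8 in all and at most 12, crops included, and the job is handed in when it is done.

```bash
mkdir -p pics
cat > h.py <<'E'
import numpy as np, cv2
from scipy.spatial.transform import Rotation as R
from plant import r
def cam(n):
    c=r.camera_info(n); f=240/np.tan(np.radians(c['fovy'])/2)
    return np.array([[f,0,c['cx']],[0,f,c['cy']],[0,0,1]]),np.array(c['rvec']),np.array(c['tvec'])
def px2w(n,u,v,z,c=None):
    K,rv,t=c or cam(n); M=R.from_rotvec(rv).as_matrix()
    d=M.T@np.linalg.solve(K,[u,v,1]); o=-M.T@t
    return o+d*(z-o[2])/d[2]
def w2px(n,p):
    K,rv,t=cam(n); return cv2.projectPoints(np.float64(p).reshape(-1,1,3),rv,t,K,None)[0].reshape(-1,2)
def save(n,f): 
    im=r.capture(n); cv2.imwrite('pics/'+f,im[:,:,::-1]); return im
E
python3 - <<'E'
from h import *
a=save('top','top0.png');b=save('side','side0.png')
for n in ['top','side','wrist']:
    c=r.camera_info(n);print(n,c['fovy'],-R.from_rotvec(c['rvec']).as_matrix().T@c['tvec'])
for n in ['tray_nose','tray_handle','bay','hopper','tray_center','jar0_center','amber_mid','solvent_mid','tipbox_mid','beaker_mid','wash_mid','mixer_mid']:
    print(n,[(np.round(d['box']).tolist(),round(d['conf'],2)) for d in r.look_for('top',n)[:3]])
print(r.read_state())
E
```

```text
top 44.869238134251916 [0.34294841 0.06080345 1.4672158 ]
side 56.41961671431692 [ 0.14810013 -0.03528835  1.30013136]
wrist 68.59426322250238 [ 0.26293803 -0.51670761  0.37398224]
tray_nose [([105.0, 297.0, 72.0, 91.0], 0.97), ([257.0, 215.0, 71.0, 34.0], 0.72), ([268.0, 224.0, 13.0, 24.0], 0.66)]
tray_handle [([106.0, 296.0, 69.0, 95.0], 0.61)]
bay [([163.0, 171.0, 102.0, 112.0], 0.88)]
hopper [([428.0, 217.0, 124.0, 130.0], 0.88), ([259.0, 219.0, 9.0, 25.0], 0.25)]
tray_center [([103.0, 298.0, 71.0, 93.0], 0.83), ([256.0, 216.0, 77.0, 38.0], 0.76)]
jar0_center [([281.0, 218.0, 14.0, 26.0], 0.54)]
amber_mid [([282.0, 147.0, 31.0, 36.0], 0.91)]
solvent_mid [([343.0, 141.0, 32.0, 38.0], 0.68), ([330.0, 260.0, 28.0, 31.0], 0.65), ([256.0, 214.0, 74.0, 34.0], 0.63)]
tipbox_mid [([267.0, 271.0, 51.0, 40.0], 0.88)]
beaker_mid [([328.0, 263.0, 30.0, 27.0], 0.83)]
wash_mid [([438.0, 148.0, 35.0, 34.0], 0.69), ([427.0, 217.0, 126.0, 125.0], 0.31)]
mixer_mid [([497.0, 185.0, 38.0, 34.0], 0.98)]
{'clock': 0.7, 'joint_positions': array([-1.37849929e+00,  2.06550018e-01,  1.54145649e+00,  4.30917919e-06,
        1.39347599e+00, -1.50494523e-01]), 'qd': array([-3.46931367e-04, -7.36735355e-04, -4.07148328e-04, -6.86121463e-04,
        1.63028118e-03,  7.45930619e-05]), 'joint_efforts': array([-1.27825246e-03, -3.82920456e+01, -2.91898173e+01, -3.67016610e-04,
        7.01568842e-04,  1.90540277e-06]), 'eef_pos': array([ 0.19326712, -0.54157983,  0.25333076]), 'tcp_rot': array([3.09545276e+00, 5.35803322e-01, 1.02772819e-05]), 'ft_force': array([ 0.41740086,  0.41495285, -1.02664233]), 'moment': array([-5.47280855e-02, -1.18034267e-02, -9.22889961e-05]), 'width': 0.9973257516576813}
```

View pics/top0.png

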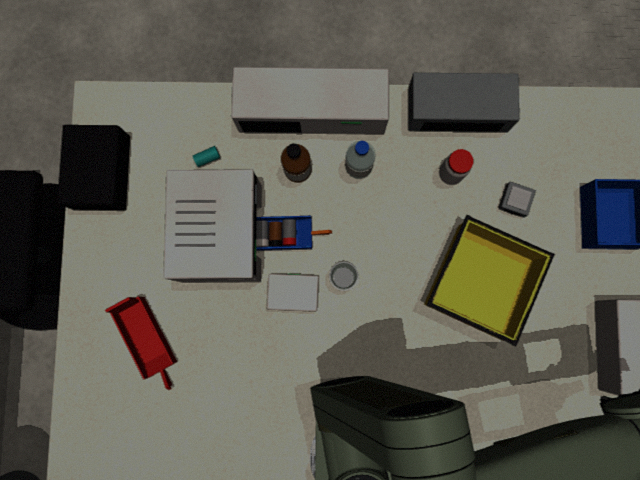

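View pics/side0.png

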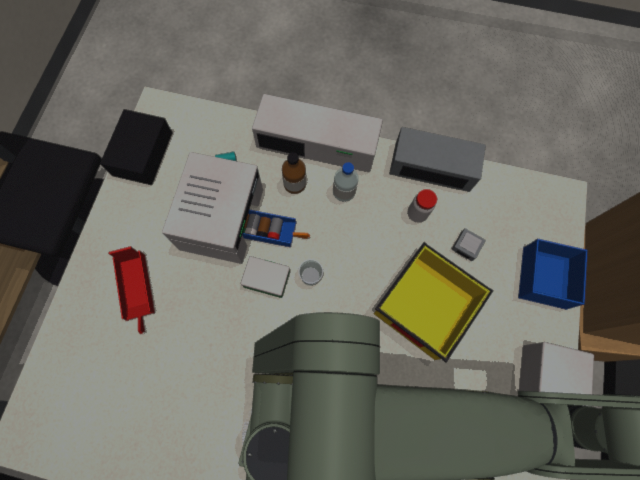

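The top picture shows the sampler at about (210,225) and the blue tray with its orange fin at (320,232). The hopper is at (490,280). The look-alikes are the red tray at (140,340), which isn't blue with an orange fin, and the turquoise jar at (207,156).

Run:
```python
from h import *
P=lambda u,v,z:np.round(px2w('top',u,v,z),3)
for n,u,v,z in [('fin tip',331,232,.02),('fin root',312,232.5,.03),('tray cornerA',312,217,.021),('cornerB',311,249,.021),('bay top FL',255,170,.17),('bay top FR',254,278,.17),('bay BL',167,170,.17),('bay BR',164,277,.17),
 ('hop1',467,217,.11),('hop2',553,252,.11),('hop3',517,342,.11),('hop4',431,301,.11),('amber',295,150,.18),('solv',362,148,.17),('wash',460,161,.12),('beaker',343,275,.05),('tip a',267,274,.055),('tip b',319,276,.055),('tip c',318,311,.055),('mixer',518,199,.036),('base',600,400,0)]: print(n,P(u,v,z))
print(w2px('top',[0,0,0]))
im=cv2.imread('pics/top0.png')[200:330,240:380]
cv2.imwrite('pics/crop0.png',cv2.resize(im,None,fx=5,fy=4.6,interpolation=cv2.INTER_CUBIC))
```

```text
fin tip [0.55  0.064 0.02 ]
fin root [0.547 0.111 0.03 ]
tray cornerA [0.587 0.113 0.021]
cornerB [0.506 0.114 0.021]
bay top FL [0.669 0.239 0.17 ]
bay top FR [0.422 0.234 0.17 ]
bay BL [0.667 0.441 0.17 ]
bay BR [0.422 0.436 0.17 ]
hop1 [ 0.577 -0.257  0.11 ]
hop2 [ 0.497 -0.457  0.11 ]
hop3 [ 0.288 -0.368  0.11 ]
hop4 [ 0.379 -0.171  0.11 ]
amber [0.715 0.148 0.18 ]
solv [ 0.724 -0.005  0.17 ]
wash [ 0.71 -0.24  0.12]
beaker [0.44  0.033 0.05 ]
tip a [0.44  0.218 0.055]
tip b [0.437 0.092 0.055]
tip c [0.352 0.093 0.055]
mixer [ 0.638 -0.402  0.036]
base [ 0.145 -0.602  0.   ]
[[354.15175589 457.31006527]]
```

View pics/crop0.png

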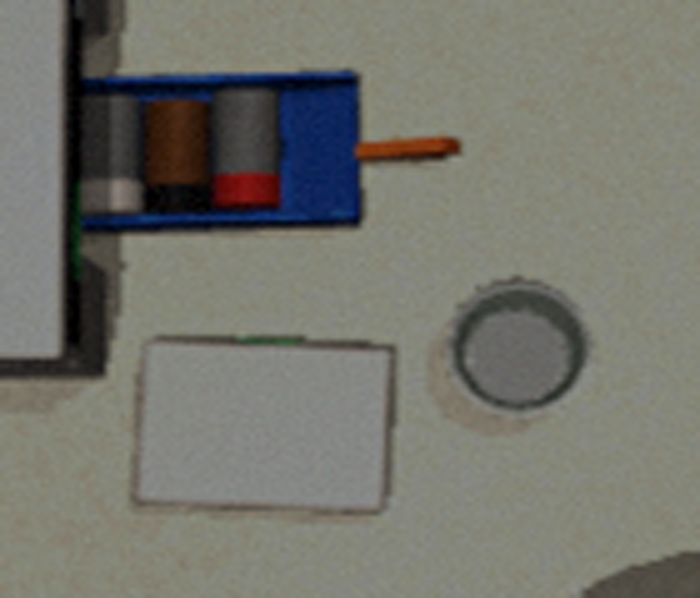

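The crop shows the blue tray with its fin at crop (358–458, 147), nose towards world −y and yawed about 91.5°. The black-capped jar here is amber, not turquoise. I'm moving above the fin now.

```bash
python3 -m pendant '[[20,35,0,0,0,0.07,60],[20,35,0,0,0,0.07,60],[20,35,0,0,0,0.07,60],[20,35,0,0,0,0.07,60],[20,35,0,0,0,0.07,60],[20,35,0,0,0,0.07,60],[20,35,0,0,0,0.07,60],[20,35,0,0,0,0.07,60],[20,35,0,0,0,0.07,60]]' 60
python3 -m pendant '[[20,35,0,0,0,0.07,60],[20,35,0,0,0,0.07,60],[20,35,0,0,0,0.07,60],[20,35,0,0,0,0.07,60],[20,35,0,0,0,0.07,60],[20,35,0,0,0,0.07,60],[20,35,0,0,0,0.07,60],[20,35,0,0,0,0.07,60]]'
python3 - <<'E'
from h import *
s=r.read_state();print(s['eef_pos'],s['joint_positions'],R.from_rotvec(s['tcp_rot']).as_matrix().round(3))
E
```

```text
clock: 1.45
eef_pos: [0.3729, -0.2222, 0.254]
tcp_rot: [2.76, 1.482, 0.003]
ft_force: [1.3, -0.2, 0.4]
width: 0.602
clock: 2.12
eef_pos: [0.5356, 0.0691, 0.2574]
tcp_rot: [2.205, 2.216, 0.016]
ft_force: [0.1, -0.4, 0.0]
width: 0.601
[0.5355591 0.069145  0.2574102] [-0.03000351  0.11817815  1.63502915 -0.00353998  1.37016642 -0.03403225] [[-0.005  1.     0.018]
 [ 1.     0.005 -0.004]
 [-0.004  0.018 -1.   ]]
```

```bash
python3 -m pendant '[[10,16,-40,0.018,0,0.02,60],[2,2,-40,0,0,0,60],[0,0,0,0,0,0,60]]'
python3 - <<'E'
from h import *
save('wrist','w1.png');print(w2px('wrist',[[.548,.091,.024],[.548,.113,.021]]))
print(r.read_state()['joint_positions'])
E
```

```text
clock: 2.37
eef_pos: [0.5532, 0.0955, 0.1827]
tcp_rot: [2.17, 2.257, 0.055]
ft_force: [-1.8, -0.6, -0.9]
width: 0.601
[[302.28902789 230.39533627]
 [303.00714583 203.81906283]]
[ 0.00648671  0.22201481  1.66881319  0.01962289  1.21427393 -0.03880274]
```

View pics/w1.png

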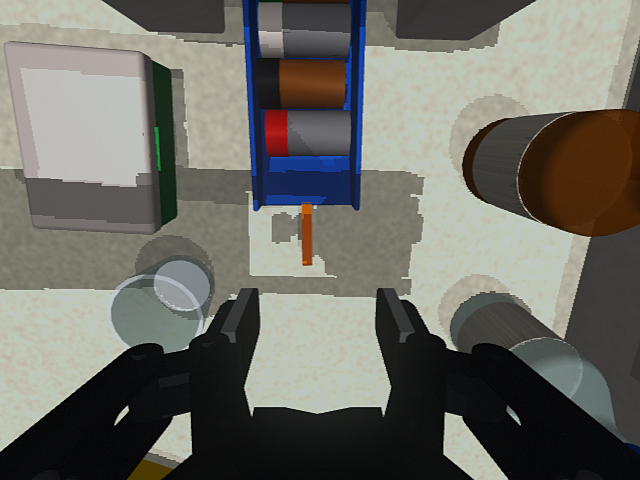

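The wrist view confirms the orange fin at (307, 204–265) and the lip at v≈207. The amber bottle and beaker stand clear to either side.

Run:
```python
from h import *
for u,v,z in [(307,207,.03),(307,265,.02),(307,232,.028),(257,208,.021),(356,208,.021),(247,0,.045),(364,0,.045)]: print(u,v,px2w('wrist',u,v,z).round(4))
s=r.read_state();M=R.from_rotvec(s['tcp_rot']).as_matrix();print(s['eef_pos'],M.round(3))
# correction to x-jaw, down
T=np.array([[0,1,0],[1,0,0],[0,0,-1.]]);a=.02
T=R.from_euler('z',a).as_matrix()@T
print(R.from_matrix(T@M.T).as_rotvec())
```

```text
307 207 [0.5513 0.1122 0.03  ]
307 265 [0.553  0.0588 0.02  ]
307 232 [0.5519 0.0908 0.028 ]
257 208 [0.5101 0.1083 0.021 ]
356 208 [0.5924 0.1108 0.021 ]
247 0 [0.5079 0.2506 0.045 ]
364 0 [0.5843 0.2544 0.045 ]
[0.55495509 0.09520781 0.18628386] [[-0.039  0.999  0.036]
 [ 0.999  0.038  0.019]
 [ 0.017  0.037 -0.999]]
[-0.01828702  0.03660333 -0.01877346]
```

```bash
python3 -m pendant '[[-3,-7,-39,-0.018,0.037,-0.019,60],[0,0,-39,0,0,0,60],[0,0,-39,0,0,0,60],[0,0,-20,0,0,0,60],[0,0,0,0,0,0,60]]'
python3 - <<'E'
from h import *
s=r.read_state();M=R.from_rotvec(s['tcp_rot']).as_matrix();print(s['eef_pos'],M.round(3))
E
```

```text
clock: 2.83
eef_pos: [0.5619, 0.0854, 0.0618]
tcp_rot: [2.192, 2.226, 0.023]
ft_force: [-0.9, 0.4, -0.8]
width: 0.603
[0.56191136 0.08541562 0.06180886] [[-0.016  1.     0.023]
 [ 1.     0.016 -0.002]
 [-0.002  0.023 -1.   ]]
```

```bash
python3 -m pendant '[[-10,3,-16,0,0.023,0,60],[0,0,-16,0,0,0,60],[0,0,0,0,0,0,60]]'
python3 - <<'E'
from h import *
s=r.read_state();M=R.from_rotvec(s['tcp_rot']).as_matrix();print(s['eef_pos'],M.round(3))
E
```

```text
clock: 3.08
eef_pos: [0.5558, 0.0869, 0.035]
tcp_rot: [2.203, 2.23, 0.005]
ft_force: [-0.1, 0.1, -0.7]
width: 0.597
[0.55575956 0.08685734 0.0349816 ] [[-0.012  1.     0.007]
 [ 1.     0.012 -0.002]
 [-0.002  0.007 -1.   ]]
```

```bash
python3 -m pendant '[[-4,0,-4,0,0,0,60],[0,0,0,0,0,0,10],[0,0,0,0,0,0,0],[0,0,0,0,0,0,0],[0,0,0,0,0,0,0]]' 50; python3 -m pendant '[[0,-3,0,0,0,0,0],[0,-5,0,0,0,0,0],[0,-8,0,0,0,0,0],[0,-10,0,0,0,0,0],[0,-10,0,0,0,0,0],[0,-10,0,0,0,0,0],[0,-10,0,0,0,0,0],[0,-10,0,0,0,0,0],[0,-8,0,0,0,0,0]]'
python3 - <<'E'
from h import *
s=r.read_state();M=R.from_rotvec(s['tcp_rot']).as_matrix();print(s['eef_pos'],M.round(3))
E
```

```text
clock: 3.5
eef_pos: [0.555, 0.0864, 0.0379]
tcp_rot: [2.198, 2.226, 0.013]
ft_force: [-2.6, -0.5, -0.6]
width: 0.077
clock: 4.25
eef_pos: [0.5544, 0.0066, 0.0379]
tcp_rot: [2.2, 2.227, 0.016]
ft_force: [-0.4, 1.0, -1.6]
width: 0.079
[0.55436166 0.00657678 0.037942  ] [[-0.012  1.     0.015]
 [ 1.     0.012 -0.001]
 [-0.001  0.015 -1.   ]]
```

```bash
python3 -m pendant '[[0,-9,0,0,0,0,0],[0,-10,0,0,0,0,0],[0,-10,0,0,0,0,0],[0,-10,0,0,0,0,0],[0,-10,0,0,0,0,0],[0,-10,0,0,0,0,0],[0,-10,0,0,0,0,0],[0,-10,0,0,0,0,0],[0,-10,0,0,0,0,0],[0,-8,0,0,0,0,0]]'; python3 -m pendant '[[0,-4,0,0,0,0,0],[0,0,0,0,0,0,0],[0,0,0,0,0,0,50],[0,0,0,0,0,0,50],[0,0,0,0,0,0,50],[0,0,35,0,0,0,50],[0,0,40,0,0,0,50],[0,0,40,0,0,0,50],[0,0,40,0,0,0,50],[0,0,40,0,0,0,50]]'
python3 - <<'E'
from h import *
s=r.read_state();print(s['eef_pos'],s['joint_positions']);save('wrist','w2.png'); save('top','t2.png')
E
```

```text
clock: 5.08
eef_pos: [0.5538, -0.1018, 0.0379]
tcp_rot: [2.202, 2.226, 0.015]
ft_force: [0.6, 1.6, -2.1]
width: 0.078
clock: 5.92
eef_pos: [0.5448, -0.1043, 0.2282]
tcp_rot: [-2.2, -2.228, 0.004]
ft_force: [1.9, 0.0, 0.8]
width: 0.499
[ 0.54475803 -0.10431521  0.22818742] [-0.3465125   0.19158331  1.6128401   0.00242591  1.34762594 -0.35935503]
```

View pics/w2.png

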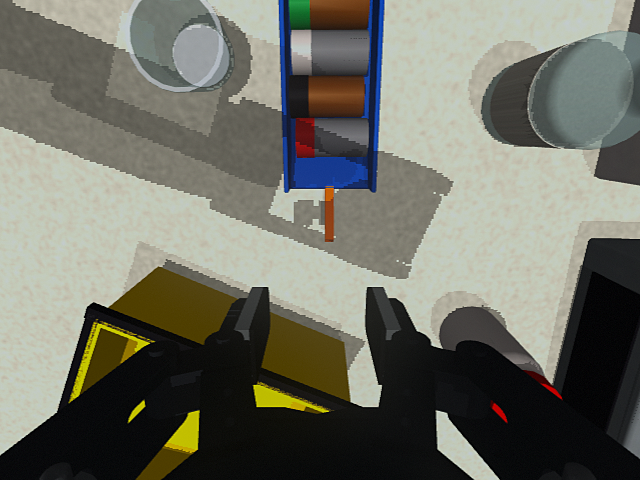

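The tray is out with all four jars aboard (red, black, white and green caps). The lip corners are at (284,191) and (376,191), and the fin is at (329,188–241).

Run:
```python
from h import *
# wrist cam same pose still
for u,v,z in [(329,189,.03),(329,241,.02),(284,191,.021),(376,191,.021),(279,20,.045),(383,20,.045)]: print(u,v,px2w('wrist',u,v,z).round(4))
for d in r.look_for('top','tray_handle')[:3]+r.look_for('top','tray_center')[:3]: 
    b=d['box'];print(np.round(b),d['conf'])
s=r.read_state();M=R.from_rotvec(s['tcp_rot']).as_matrix();print(M.round(3),s['clock'])
```

```text
329 189 [ 0.5625 -0.0854  0.03  ]
329 241 [ 0.5641 -0.1397  0.02  ]
284 191 [ 0.5197 -0.0893  0.021 ]
376 191 [ 0.6083 -0.0883  0.021 ]
279 20 [0.5198 0.0491 0.045 ]
383 20 [0.6012 0.0502 0.045 ]
[107. 293.  68.  98.] 0.9
[314. 213.  91.  34.] 0.86
[362. 217.  16.  29.] 0.28
[104. 297.  70.  92.] 0.65
[[-0.012  1.    -0.003]
 [ 1.     0.012  0.004]
 [ 0.004 -0.003 -1.   ]] 6.1167
```

View pics/t2.png

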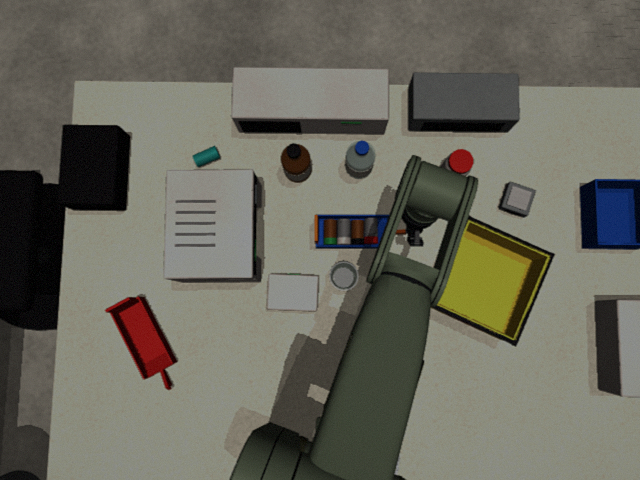

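Handle in the top view is at about (318,231). Next I compute where it is, and fit the arm kinematics so I can plan the tipping.

```bash
cat > kin.py <<'E'
from h import *
from scipy.optimize import least_squares
D=[([-1.37849929,.206550018,1.54145649,0,1.39347599,-.150494523],[.19326712,-.54157983,.25333076]),
([-0.03000351,0.11817815,1.63502915,-0.00353998,1.37016642,-0.03403225],[.5355591,.069145,.2574102]),
([-0.3465125,0.19158331,1.6128401,0.00242591,1.34762594,-0.35935503],[.54475803,-.10431521,.22818742])]
E3=R.from_euler
def fk(q,p,s4=1,s6=1):
    h,a,off,L1,L2,d=p
    A=E3('z',q[0]);B=A*E3('y',q[1]);C=B*E3('y',q[2]);F=C*E3('z',s4*q[3])*E3('y',q[4])
    return A.apply([a,off,h])+B.apply([0,0,L1])+C.apply([0,0,L2])+F.apply([0,0,d]), F*E3('z',s6*q[5])
E
python3 - <<'E'
from kin import *
for u,v in [(318,215),(318,231),(318,246)]: print(px2w('top',u,v,.092).round(4))
s=r.read_state();print(s['joint_positions'],s['eef_pos'])
for q,x in D:
    x=np.array(x); c,sn=np.cos(q[0]),np.sin(q[0]);print('radial',c*x[0]+sn*x[1],'lat',-sn*x[0]+c*x[1],x[2])
M=R.from_rotvec([3.09545276,.535803322,0]);_,F=fk(D[0][0],[0]*6);print((F.inv()*M).as_rotvec())
E
python3 -m pendant '[[0,35,10,0,0,-0.1,70],[0,35,10,0,0,-0.1,70],[0,35,0,0,0,-0.1,70],[0,35,0,0,0,-0.1,70],[0,35,0,0,0,-0.1,70],[0,10,0,0,0,-0.1,70],[0,0,0,0,0,-0.1,70],[0,0,0,0,0,-0.1,70]]'
```

```text
[0.5805 0.0957 0.092 ]
[0.5418 0.095  0.092 ]
[0.5057 0.0944 0.092 ]
[-0.34650426  0.19122077  1.61142344  0.00243623  1.34344809 -0.35938755] [ 0.54660064 -0.10497329  0.22903202]
radial 0.5685334085960035 lat 0.08620124851841127 0.25333076
radial 0.5332437786391329 lat 0.08518012186225987 0.2574102
radial 0.5478066642109743 lat 0.08689552884280001 0.22818742
[ 2.14641006e-06 -1.39341675e-06  1.57079709e+00]
clock: 6.78
eef_pos: [0.536, 0.0894, 0.2326]
tcp_rot: [-2.903, -1.135, 0.028]
ft_force: [0.5, -0.3, -0.8]
width: 0.701
```

```bash
cat >> kin.py <<'E'
D.append(([0.00648671,0.22201481,1.66881319,0.01962289,1.21427393,-0.03880274],[0.55495509,0.09520781,0.18628386]))
def res(p): 
    return np.concatenate([fk(q,p)[0]-x for q,x in D])
E
python3 - <<'E'
from kin import *
s=r.read_state();D.append((s['joint_positions'],s['eef_pos']));print(s['joint_positions'].tolist(),s['eef_pos'].tolist(),s['clock'])
M=R.from_rotvec(s['tcp_rot']);print((fk(s['joint_positions'],[0]*6)[1].inv()*M).as_rotvec(),(fk(s['joint_positions'],[0]*6,-1)[1].inv()*M).as_rotvec())
f=least_squares(res,[.3,0,.086,.4,.4,.2]);print(f.x,np.abs(f.fun).max(),np.linalg.svd(f.jac)[1])
E
```

```text
[-0.002951579212795603, 0.17209774212477463, 1.626540478049047, 0.01659205537246465, 1.3688903224766833, 0.8191663680110124] [0.5360028638689022, 0.08939708945402229, 0.23260049996713775] 6.7833
[1.15607600e-17 6.26207833e-16 1.57079633e+00] [1.22022231e-03 3.61215079e-02 1.57729998e+00]
[ 0.19268531 -0.00134595  0.08666849  0.3809664   0.49316685  0.22419459] 0.006254371292947258 [3.88522724 3.14510549 2.23609336 0.08520312 0.06971662 0.03297453]
```

```bash
python3 -m pendant '[[2,2,-3,0,0,0,70]]'
cat > plan.py <<'E'
from kin import *
del D[3]
D.append(([-0.002951579212795603, 0.17209774212477463, 1.626540478049047, 0.01659205537246465, 1.3688903224766833, 0.8191663680110124],[0.5360028638689022, 0.08939708945402229, 0.23260049996713775]))
s=r.read_state();D.append((s['joint_positions'],s['eef_pos']))
f=least_squares(res,[.2,0,.086,.38,.49,.22]);p=f.x
TW=E3('z',np.pi/2)
lo=np.array([-2.73,-.86,.23,-1.11,.08,-2.82]);hi=np.array([2.73,2.22,2.46,4.25,2.63,2.82])
def ik(pos,Rt,q0):
    def e(q):
        x,F=fk(q,p);return np.r_[(x-pos)*5,((F*TW).inv()*Rt).as_rotvec()]
    g=least_squares(e,np.clip(q0,lo+1e-3,hi-1e-3),bounds=(lo,hi));return g.x,np.abs(g.fun).max()
def tool(yaw,tilt,flip):
    # tray x at yaw, tray nose down by tilt; tool down when tilt 0; jaw y along tray -x (flip=1) or +x (flip=-1)
    tx=np.array([np.cos(yaw),np.sin(yaw),0]);z=np.array([0,0,-1.]);y=-flip*tx;x=np.cross(y,z)
    ty=np.cross([0,0,1],tx)
    return R.from_rotvec(-ty*tilt)*R.from_matrix(np.c_[x,y,z])
E
python3 - <<'E'
from plan import *
print(p.round(4),np.abs(f.fun).max())
q0=s['joint_positions']
H=np.array([.435,-.313])
for flip in (1,-1):
  for yawd in (40,55,70,90):
    q=q0.copy();q[5]=q[0]+flip*1.57;yaw=np.radians(yawd);out=[]
    for tl in range(0,111,5):
        t=np.radians(tl)
        tx=np.r_[np.cos(yaw),np.sin(yaw)]
        # handle point; lip 184.. in front & 53 below handle
        lipx=-.186*np.cos(t)-.053*np.sin(t); lipz=-.186*np.sin(t)+(-.053)*np.cos(t)
        # keep lip 30mm beyond (upstream) centre
        hxy=H+tx*(.04-lipx); hz=.20+(-lipz) if tl else .30
        q,err=ik(np.r_[hxy,max(hz,.28)],tool(yaw,t,flip),q)
        if tl%15==0 or tl>=100: out.append((tl,round(err,3),q.round(2).tolist()))
    print(flip,yawd);[print('  ',*o) for o in out]
E
```

```text
clock: 6.87
eef_pos: [0.5367, 0.0922, 0.2276]
tcp_rot: [-2.902, -1.134, 0.033]
ft_force: [-0.1, -0.5, 0.0]
width: 0.706
[ 0.2836 -0.0093  0.0855  0.464   0.4884  0.3981] 0.001864301038711269
1 40
   0 0.0 [-0.41, 0.32, 1.3, 0.0, 1.52, 2.04]
   15 0.0 [-0.55, 0.22, 1.46, 0.25, 1.38, 1.85]
   30 0.0 [-0.73, 0.13, 1.56, 0.53, 1.39, 1.63]
   45 0.0 [-0.92, 0.1, 1.67, 0.79, 1.47, 1.4]
   60 0.0 [-1.1, 0.13, 1.77, 1.0, 1.6, 1.17]
   75 0.0 [-1.25, 0.23, 1.85, 1.15, 1.76, 0.97]
   90 0.0 [-1.35, 0.41, 1.89, 1.24, 1.92, 0.79]
   100 0.0 [-1.39, 0.55, 1.89, 1.27, 2.04, 0.68]
   105 0.0 [-1.41, 0.63, 1.88, 1.28, 2.09, 0.62]
   110 0.0 [-1.42, 0.72, 1.86, 1.29, 2.15, 0.58]
1 55
   0 0.0 [-0.37, 0.21, 1.45, 0.0, 1.49, 1.81]
   15 0.0 [-0.54, 0.15, 1.54, 0.26, 1.44, 1.61]
   30 0.0 [-0.73, 0.12, 1.58, 0.52, 1.52, 1.4]
   45 0.0 [-0.92, 0.14, 1.62, 0.74, 1.65, 1.22]
   60 0.0 [-1.08, 0.22, 1.66, 0.92, 1.79, 1.06]
   75 0.0 [-1.2, 0.35, 1.69, 1.04, 1.94, 0.92]
   90 0.0 [-1.28, 0.53, 1.69, 1.13, 2.08, 0.8]
   100 0.0 [-1.31, 0.67, 1.67, 1.17, 2.18, 0.73]
   105 0.0 [-1.32, 0.75, 1.66, 1.19, 2.23, 0
[... 2295 characters left out ...]
2.29]
   90 0.0 [-1.19, 0.65, 1.5, 1.02, 2.25, -2.35]
   100 0.0 [-1.22, 0.78, 1.47, 1.08, 2.34, -2.37]
   105 0.0 [-1.23, 0.85, 1.45, 1.11, 2.38, -2.38]
   110 0.0 [-1.23, 0.92, 1.43, 1.15, 2.43, -2.38]
-1 90
   0 0.0 [-0.39, -0.09, 1.76, -0.0, 1.47, -1.96]
   15 0.0 [-0.58, -0.02, 1.72, 0.22, 1.59, -2.16]
   30 0.0 [-0.74, 0.08, 1.62, 0.39, 1.8, -2.3]
   45 0.0 [-0.87, 0.22, 1.52, 0.52, 1.99, -2.38]
   60 0.0 [-0.97, 0.4, 1.44, 0.64, 2.17, -2.42]
   75 0.0 [-1.03, 0.58, 1.35, 0.75, 2.32, -2.43]
   90 0.0 [-1.07, 0.78, 1.27, 0.87, 2.46, -2.4]
   100 0.0 [-1.09, 0.92, 1.21, 0.96, 2.55, -2.36]
   105 0.0 [-1.09, 0.99, 1.18, 1.02, 2.59, -2.32]
   110 0.007 [-1.1, 1.05, 1.16, 1.09, 2.63, -2.29]
```

```bash
python3 -m pendant '[[2,1,0,0,0,-0.11,70],[2,1,0,0,0,-0.11,70],[1,1,0,0,0,-0.11,70],[0,0,0,0,0,-0.11,70],[0,0,0,0,0,-0.11,70],[0,0,0,0,0,-0.11,70],[0,0,0,0,0,-0.11,70],[0,0,0,0,0,0,70]]'
python3 - <<'E'
from h import *
s=r.read_state();M=R.from_rotvec(s['tcp_rot']).as_matrix();print(s['eef_pos'],M.round(3))
T=R.from_euler('z',-np.pi/2+.017).as_matrix()@np.array([[0,1,0],[1,0,0],[0,0,-1.]])
print(R.from_matrix(T@M.T).as_rotvec().round(3))
save('wrist','w3.png');np.save('c3.npy',np.r_[cam('wrist')[1],cam('wrist')[2]])
E
```

```text
clock: 7.53
eef_pos: [0.5329, 0.0963, 0.2085]
tcp_rot: [-3.1, 0.063, 0.061]
ft_force: [-0.3, 0.8, -0.2]
width: 0.705
[0.53292275 0.09627135 0.20850592] [[ 0.998 -0.041 -0.038]
 [-0.04  -0.998  0.041]
 [-0.04  -0.04  -0.998]]
[-0.04  -0.039  0.057]
```

View pics/w3.png

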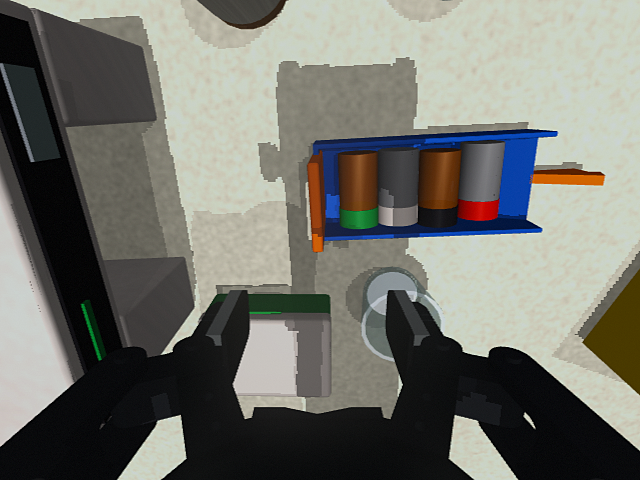

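The wrist view shows the tray with the four jars and the handle top edge running from (315,152) to (318,250).

```bash
python3 - <<'E'
from h import *
for u,v,z in [(313,152,.092),(316,250,.092),(555,133,.045),(541,230,.045),(602,179,.02)]: print(px2w('wrist',u,v,z).round(4))
print(r.read_state()['eef_pos'],r.read_state()['clock'])
E
python3 -m pendant '[[9,0,0,-0.04,-0.04,0.06,70],[0,0,0,0,0,0,70]]'
```

```text
[0.5883 0.1008 0.092 ]
[0.5197 0.1015 0.092 ]
[ 0.5913 -0.0789  0.045 ]
[ 0.5147 -0.0815  0.045 ]
[ 0.5505 -0.1392  0.02  ]
[0.5326508  0.09626626 0.20818371] 7.5833
clock: 7.75
eef_pos: [0.5409, 0.0956, 0.2057]
tcp_rot: [3.14, 0.051, -0.006]
ft_force: [-0.8, -0.0, 0.3]
width: 0.697
```

```bash
python3 -m pendant '[[9,3,-35,0,0,0,70],[0,0,-35,0,0,0,70],[0,0,-35,0,0,0,70],[0,0,0,0,0,0,70]]'
python3 - <<'E'
from h import *
s=r.read_state();M=R.from_rotvec(s['tcp_rot']).as_matrix();print(s['eef_pos'],M.round(3))
T=R.from_euler('z',-np.pi/2+.02).as_matrix()@np.array([[0,1,0],[1,0,0],[0,0,-1.]])
print(R.from_matrix(T@M.T).as_rotvec().round(3))
E
```

```text
clock: 8.08
eef_pos: [0.5512, 0.0991, 0.0994]
tcp_rot: [-3.14, -0.065, -0.0]
ft_force: [-1.7, -0.9, -1.2]
width: 0.701
[0.55117762 0.09914609 0.09942599] [[ 0.999  0.041  0.   ]
 [ 0.041 -0.999  0.001]
 [ 0.    -0.001 -1.   ]]
[-0.001  0.    -0.021]
```

```bash
python3 -m pendant '[[0,0,-22,0,0,-0.02,70],[0,0,-2,0,0,0,70],[0,0,0,0,0,0,0],[0,0,0,0,0,0,0],[0,0,0,0,0,0,0],[0,0,0,0,0,0,0],[0,0,0,0,0,0,0]]' 110;  python3 -m pendant '[[0,0,4,0,0,0,0],[0,0,8,0,0,0,0],[0,0,10,0,0,0,0],[0,0,10,0,0,0,0]]'
python3 - <<'E'
from h import *
s=r.read_state();M=R.from_rotvec(s['tcp_rot']).as_matrix();print(s['eef_pos'],M.round(3),s['ft_force'],s['moment'])
E
```

```text
clock: 8.67
eef_pos: [0.554, 0.0992, 0.0814]
tcp_rot: [-3.139, -0.041, -0.004]
ft_force: [-0.7, -0.5, -4.0]
width: 0.078
clock: 9.0
eef_pos: [0.5515, 0.0995, 0.1143]
tcp_rot: [-3.138, -0.041, 0.004]
ft_force: [-0.5, 0.7, -2.7]
width: 0.075
[0.55151447 0.09951961 0.11426337] [[ 1.     0.026 -0.002]
 [ 0.026 -1.     0.004]
 [-0.002 -0.004 -1.   ]] [-0.52073297  0.71411684 -2.67710378] [ 0.20182054 -0.03126089 -0.00425771]
```

```bash
python3 -m pendant '[[0,0,15,0,0,0,0],[0,0,20,0,0,0,0],[0,0,25,0,0,0,0],[0,0,25,0,0,0,0],[0,0,25,0,0,0,0],[0,0,25,0,0,0,0],[0,0,20,0,0,0,0],[0,0,10,0,0,0,0]]'
cat > tip.py <<'E'
from plan import *
H=np.array([.435,-.313]);yaw=np.radians(67);tx=np.r_[np.cos(yaw),np.sin(yaw)]
def target(t,sv=.055,zl=.15):
    h=.184*np.cos(t)-.053*np.sin(t);return np.r_[H+tx*(sv+h), zl+.184*np.sin(t)+.053*np.cos(t)]
E
python3 - <<'E'
from tip import *
q=s['joint_positions'];print(s['eef_pos'],q.round(2),s['ft_force'])
M=R.from_rotvec(s['tcp_rot']);print(M.as_matrix().round(3))
for tl in range(0,101,10):
    t=np.radians(tl);P=target(t);q,e=ik(P,tool(yaw,t,1),q);print(tl,P.round(3),round(e,4),q.round(2),fk(q,p)[0].round(3))
print((tool(yaw,0,1)*M.inv()).as_rotvec().round(3))
E
```

```text
clock: 9.67
eef_pos: [0.5475, 0.0998, 0.2928]
tcp_rot: [-3.137, -0.041, 0.005]
ft_force: [0.2, 0.3, -3.2]
width: 0.076
[0.54749344 0.09975159 0.29282343] [0.02 0.14 1.54 0.   1.47 1.57] [ 0.2098341   0.2910647  -3.20207908]
[[ 1.     0.026 -0.003]
 [ 0.026 -1.     0.005]
 [-0.003 -0.005 -1.   ]]
0 [ 0.528 -0.093  0.203] 0.0 [-0.34  0.15  1.71 -0.    1.28  1.64] [ 0.528 -0.093  0.203]
10 [ 0.524 -0.104  0.234] 0.0 [-0.48  0.1   1.71  0.18  1.35  1.45] [ 0.524 -0.104  0.234]
20 [ 0.517 -0.12   0.263] 0.0 [-0.62  0.09  1.69  0.34  1.44  1.29] [ 0.517 -0.12   0.263]
30 [ 0.508 -0.14   0.288] 0.0 [-0.77  0.12  1.67  0.49  1.56  1.15] [ 0.508 -0.14   0.288]
40 [ 0.498 -0.164  0.309] 0.0 [-0.9   0.18  1.63  0.61  1.69  1.04] [ 0.498 -0.164  0.309]
50 [ 0.487 -0.191  0.325] 0.0 [-1.01  0.26  1.59  0.71  1.81  0.95] [ 0.487 -0.191  0.325]
60 [ 0.475 -0.22   0.336] 0.0 [-1.1   0.37  1.54  0.79  1.94  0.89] [ 0.475 -0.22   0.336]
70 [ 0.462 -0.25   0.341] 0.0 [-1.17  0.49  1.48  0.87  2.06  0.85] [ 0.462 -0.25   0.341]
80 [ 0.449 -0.281  0.34 ] 0.0 [-1.22  0.62  1.42  0.95  2.17  0.82] [ 0.449 -0.281  0.34 ]
90 [ 0.436 -0.311  0.334] 0.0 [-1.26  0.76  1.36  1.03  2.27  0.82] [ 0.436 -0.311  0.334]
100 [ 0.424 -0.34   0.322] 0.0 [-1.28  0.9   1.3   1.12  2.37  0.84] [ 0.424 -0.34   0.322]
[-0.005 -0.002 -0.428]
```

```bash
python3 -m pendant '[[0,-8,0,0,0,-0.03,0],[-2,-14,0,0,0,-0.04,0],[-2,-20,0,0,0,-0.045,0],[-2,-20,0,0,0,-0.045,0],[-2,-20,-5,0,0,-0.045,0],[-2,-20,-5,0,0,-0.045,0],[-2,-20,-5,0,0,-0.045,0],[-2,-20,-5,0,0,-0.045,0],[-2,-16,-5,0,0,-0.045,0],[-2,-10,-5,0,0,-0.04,0]]'
python3 - <<'E'
from tip import *
M=R.from_rotvec(s['tcp_rot']);print(s['eef_pos'],s['joint_positions'].round(2),s['ft_force'],s['moment'])
print((target(0,zl=.16)-s['eef_pos']).round(3),(tool(yaw,0,1)*M.inv()).as_rotvec().round(3))
save('top','t4.png')
E
```

```text
clock: 10.5
eef_pos: [0.5202, -0.0811, 0.2539]
tcp_rot: [-3.064, 0.68, 0.023]
ft_force: [-1.0, 0.5, -4.3]
width: 0.077
[ 0.52016252 -0.08110931  0.253943  ] [-0.32  0.11  1.65  0.    1.4   1.69] [-0.97726547  0.48366293 -4.26760407] [ 0.21256468 -0.12536632  0.02594886]
[ 0.008 -0.012 -0.041] [-0.005 -0.014  0.035]
```

View pics/t4.png

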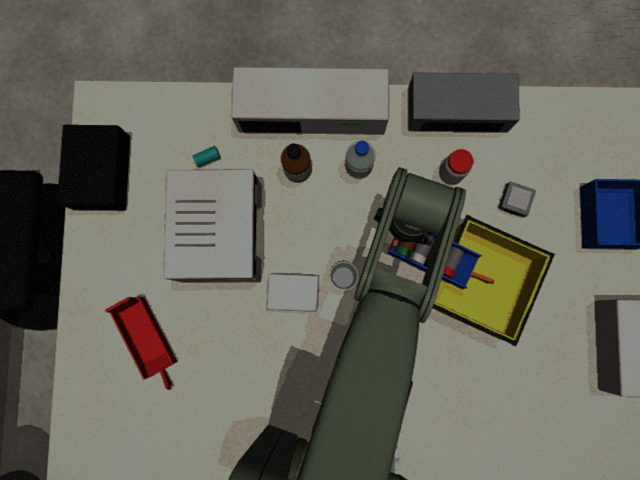

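The tray is level with its lip over the hopper and jars aboard. I correct the yaw, lower a bit, then tip in stages.

```bash
python3 -m pendant '[[4,-6,-10,0,-0.007,0.02,0],[4,-6,-10,0,-0.007,0.015,0],[0,0,-5,0,0,0,0]]'
python3 - <<'E'
from tip import *
M=R.from_rotvec(s['tcp_rot']);print(s['eef_pos'])
t=np.radians(24);print((target(t)-s['eef_pos']).round(3),(tool(yaw,t,1)*M.inv()).as_rotvec().round(3))
E
```

```text
clock: 10.8
eef_pos: [0.5242, -0.0969, 0.2234]
tcp_rot: [-3.071, 0.64, 0.014]
ft_force: [-0.1, 0.6, -3.3]
width: 0.078
[ 0.52421492 -0.09688775  0.22344527]
[-0.01  -0.031  0.05 ] [ 0.378 -0.173  0.008]
```

```bash
python3 -m pendant '[[-1,-5,12,0.06,-0.027,0,0],[-2,-6,12,0.08,-0.035,0,0],[-3,-7,10,0.08,-0.035,0,0],[-2,-7,10,0.08,-0.035,0,0],[-2,-6,6,0.08,-0.035,0,0]]'
python3 - <<'E'
from tip import *
M=R.from_rotvec(s['tcp_rot']);print(s['eef_pos'],s['joint_positions'].round(2),s['ft_force'])
for d in (22,50,80):
  t=np.radians(d);print((target(t)-s['eef_pos']).round(3),(tool(yaw,t,1)*M.inv()).as_rotvec().round(3))
E
```

```text
clock: 11.22
eef_pos: [0.5093, -0.1208, 0.2681]
tcp_rot: [-2.655, 0.539, -0.088]
ft_force: [-0.4, 0.2, -4.1]
width: 0.077
[ 0.50933936 -0.1207878   0.2681415 ] [-0.64  0.11  1.68  0.42  1.49  1.27] [-0.42309143  0.22937268 -4.13299907]
[ 0.006 -0.003 -0.   ] [-0.056 -0.    -0.005]
[-0.023 -0.07   0.057] [ 0.394 -0.19  -0.011]
[-0.061 -0.16   0.072] [ 0.877 -0.392 -0.016]
```

```bash
python3 -m pendant '[[-2,-12,13,0.08,-0.038,0,0],[-5,-13,12,0.08,-0.038,0,0],[-5,-14,12,0.08,-0.038,0,0],[-5,-15,11,0.08,-0.038,0,0],[-6,-16,9,0.08,-0.038,0,0]]'
python3 - <<'E'
from tip import *
M=R.from_rotvec(s['tcp_rot']);print(s['eef_pos'],s['joint_positions'].round(2),s['ft_force'])
for d in (50,80,90):
  t=np.radians(d);print((target(t)-s['eef_pos']).round(3),(tool(yaw,t,1)*M.inv()).as_rotvec().round(3))
E
```

```text
clock: 11.63
eef_pos: [0.4826, -0.1908, 0.3268]
tcp_rot: [-2.214, 0.435, -0.206]
ft_force: [0.3, -0.7, -2.6]
width: 0.077
[ 0.48255202 -0.19082097  0.32684931] [-0.95  0.22  1.61  0.75  1.82  1.01] [ 0.27005157 -0.71339019 -2.55988041]
[ 0.004 -0.    -0.002] [-0.02   0.007 -0.014]
[-0.034 -0.09   0.014] [ 0.463 -0.195 -0.014]
[-0.047 -0.12   0.007] [ 0.624 -0.262 -0.014]
```

```bash
python3 -m pendant '[[-4,-16,7,0.08,-0.035,0,0],[-6,-17,5,0.09,-0.038,0,0],[-7,-18,3,0.09,-0.038,0,0],[-7,-18,0,0.09,-0.038,0,0],[-7,-18,-1,0.09,-0.038,0,0],[-3,-6,0,0.03,-0.013,0,0],[0,0,0,0,0,0,0],[0,0,0,0,0,0,0],[0,0,0,0,0,0,0],[0,0,0,0,0,0,0]]'
python3 - <<'E'
from tip import *
M=R.from_rotvec(s['tcp_rot']);print(s['eef_pos'],s['joint_positions'].round(2),s['ft_force'])
for d in (85,95):
  t=np.radians(d);print((target(t)-s['eef_pos']).round(3),(tool(yaw,t,1)*M.inv()).as_rotvec().round(3))
save('top','t5.png')
E
```

```text
clock: 12.47
eef_pos: [0.4449, -0.2922, 0.3393]
tcp_rot: [-1.704, 0.345, -0.287]
ft_force: [-0.2, 0.0, -1.6]
width: 0.074
[ 0.44490572 -0.2921599   0.33931083] [-1.17  0.53  1.47  1.03  2.17  0.92] [-0.21391676  0.03301957 -1.61461724]
[-0.003 -0.004 -0.001] [ 0.065 -0.032 -0.006]
[-0.015 -0.034 -0.011] [ 0.226 -0.1   -0.006]
```

View pics/t5.png

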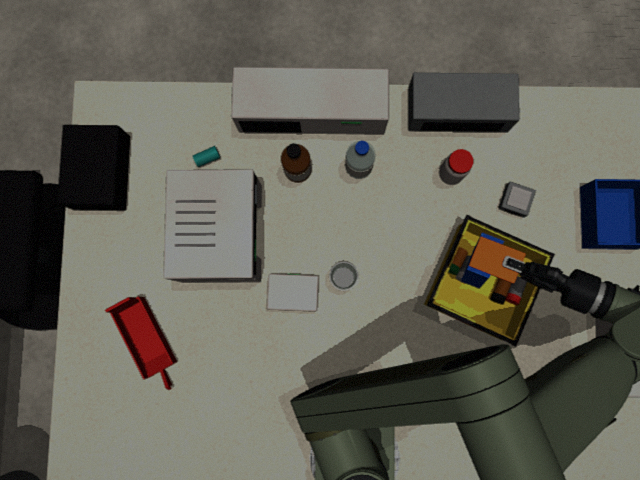

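The tray is near vertical over the hopper. Jars show at (515,295), (500,290) and (458,265), and the fourth is hidden behind the tray. I raise the tray, still tilted, to count them.

```bash
python3 -m pendant '[[0,0,8,0.04,-0.017,0,0],[0,0,15,0.04,-0.017,0,0],[0,0,20,0,0,0,0],[0,0,20,0,0,0,0],[0,0,20,0,0,0,0],[0,15,15,0,0,0,0],[0,15,0,0,0,0,0],[0,15,0,0,0,0,0],[0,0,0,0,0,0,0],[0,0,0,0,0,0,0]]'
python3 - <<'E'
from h import *
F=[]
a=r.capture('top');b=r.capture('side')
for _ in range(1): print(r.read_state()['ft_force'],r.read_state()['eef_pos'],r.read_state()['tcp_rot'],r.read_state()['joint_positions'])
x=cv2.resize(a[200:360,410:570],(400,400),interpolation=cv2.INTER_CUBIC);y=cv2.resize(b[225:385,350:510],(400,400),interpolation=cv2.INTER_CUBIC)
cv2.imwrite('pics/c6.png',np.clip(np.hstack([x,y])[:,:,::-1]*1.4,0,255))
E
```

```text
clock: 13.35
eef_pos: [0.4476, -0.2327, 0.4527]
tcp_rot: [-1.641, 0.303, -0.294]
ft_force: [0.2, -0.9, -2.5]
width: 0.075
[ 0.64661948  0.59009273 -1.85910667] [ 0.44768592 -0.23350715  0.4523064 ] [-1.64063542  0.3038942  -0.29472222] [-1.12121241  0.33915277  1.52207648  1.20756691  2.24014979  1.1066882 ][ WARN:0@2.007] global loadsave.cpp:1063 imwrite_ Unsupported depth image for selected encoder is fallbacked to CV_8U.
```

View pics/c6.png

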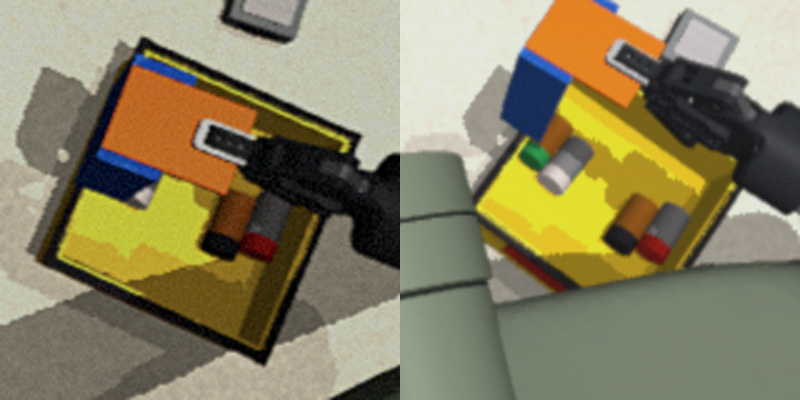

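All four jars (green, white, black and red caps) lie in the hopper in the right-hand side view. Now I level the empty tray on the way back.

```bash
python3 -m pendant '[[2,10,0,-0.1,0.043,0,0],[6,15,0,-0.1,0.043,0,0],[6,15,0,-0.1,0.043,0,0],[6,15,0,-0.1,0.043,0,0],[6,15,0,-0.1,0.043,0,0],[6,15,0,-0.1,0.043,0,0],[6,15,0,-0.1,0.043,0,0],[6,15,0,-0.1,0.043,0,0],[6,15,0,-0.1,0.043,0,0],[6,15,0,-0.1,0.043,0,0]]'
cat > back.py <<'E'
from tip import *
M=R.from_rotvec(s['tcp_rot']);print(s['eef_pos'],s['joint_positions'].round(2),s['ft_force'])
T=tool(np.radians(91.5),0,1)
print('to go',(np.array([.5515,.0995,.081])-s['eef_pos']).round(4),(tool(yaw,0,1)*M.inv()).as_rotvec().round(3),(T*M.inv()).as_rotvec().round(3), 'tool z',M.as_matrix()[:,2].round(3))
E
python3 back.py
```

```text
clock: 14.28
eef_pos: [0.5044, -0.0952, 0.4459]
tcp_rot: [-2.728, 0.575, -0.081]
ft_force: [0.5, -0.2, -2.9]
width: 0.077
[ 0.50437979 -0.09519638  0.44594152] [-0.56 -0.02  1.44  0.36  1.78  1.49] [ 0.460411   -0.15263029 -2.91456663]
to go [ 0.0471  0.1947 -0.3649] [-0.334  0.127  0.014] [-0.356  0.053  0.437] tool z [ 0.126  0.326 -0.937]
```

```bash
python3 -m pendant '[[5,20,-10,-0.085,0.033,0,0],[5,20,-15,-0.085,0.032,0,0],[5,20,-20,-0.085,0.032,0,0],[5,20,-20,-0.07,0.03,0.02,0],[5,20,-20,0,0,0.08,0],[5,20,-20,0,0,0.08,0],[5,20,-20,0,0,0.08,0],[5,20,-20,0,0,0.08,0],[4,18,-20,0,0,0.08,0],[0,10,-10,0,0,0.02,0]]'; python3 back.py
```

```text
clock: 15.12
eef_pos: [0.5519, 0.1102, 0.2686]
tcp_rot: [-3.132, -0.082, -0.004]
ft_force: [-1.5, 0.2, -2.6]
width: 0.078
[0.55185407 0.11016245 0.26862202] [0.04 0.17 1.56 0.01 1.42 1.56] [-1.54811738  0.16575276 -2.58293844]
to go [-0.0004 -0.0107 -0.1876] [-0.008  0.004 -0.454] [-0.008  0.003 -0.026] tool z [ 0.003  0.008 -1.   ]
```

```bash
python3 -m pendant '[[0,-6,-20,0,0,-0.02,0],[0,-6,-30,-0.008,0,0,0],[0,0,-30,0,0,0,0],[0,0,-30,0,0,0,0],[0,0,-25,0,0,0,0],[0,0,-20,0,0,0,0],[0,0,-10,0,0,0,0],[0,0,-5,0,0,0,0],[0,0,0,0,0,0,0]]'; python3 back.py
```

```text
clock: 15.87
eef_pos: [0.5489, 0.1005, 0.0883]
tcp_rot: [-3.132, -0.028, 0.017]
ft_force: [0.3, 0.3, -2.6]
width: 0.081
[0.54894458 0.10047995 0.08829953] [0.02 0.37 1.71 0.01 1.07 1.57] [ 0.29248036  0.2564313  -2.56939062]
to go [ 0.0026 -0.001  -0.0073] [-0.011 -0.009 -0.419] [-0.009 -0.011  0.008] tool z [-0.011  0.009 -1.   ]
```

```bash
python3 -m pendant '[[0,0,-3,-0.009,-0.01,0,0],[0,0,-3,0,0,0,0],[0,0,-2,0,0,0,0],[0,0,0,0,0,0,0]]'; python3 back.py
```

```text
clock: 16.2
eef_pos: [0.5528, 0.1003, 0.0842]
tcp_rot: [3.141, 0.025, 0.013]
ft_force: [-0.1, -0.0, -1.5]
width: 0.08
[0.55283101 0.10034069 0.08423667] [ 0.03  0.37  1.72 -0.    1.05  1.58] [-0.11524754 -0.04908467 -1.53668139]
to go [-0.0013 -0.0008 -0.0032] [ 0.002  0.008 -0.417] [-0.     0.008  0.01 ] tool z [ 0.008  0.    -1.   ]
```

```bash
python3 -m pendant '[[0,0,-3,0,0,0,0],[0,0,-3,0,0,0,0],[0,0,0,0,0,0,0]]'; python3 back.py
```

```text
clock: 16.45
eef_pos: [0.555, 0.1006, 0.0807]
tcp_rot: [-3.141, -0.025, -0.022]
ft_force: [-1.4, -0.1, -2.0]
width: 0.079
[0.55500264 0.1006433  0.08068517] [ 0.03  0.38  1.72 -0.    1.03  1.58] [-1.36122138 -0.07014622 -1.98192891]
to go [-0.0035 -0.0011  0.0003] [ 0.003  0.014 -0.417] [-0.     0.014  0.01 ] tool z [ 0.014  0.    -1.   ]
```

```bash
python3 -m pendant '[[0,0,-3,0,0,0,0],[0,0,0,0,0,0,0],[0,0,0,0,0,0,15],[0,0,0,0,0,0,30],[0,0,0,0,0,0,50],[0,0,0,0,0,0,60]]'; python3 -m pendant '[[0,0,20,0,0,0,60],[0,0,35,0,0,0,60],[0,0,40,0,0,0,60],[0,0,40,0,0,0,60],[0,0,40,0,0,0,60],[0,0,20,0,0,0,60],[0,0,0,0,0,0,60],[0,0,0,0,0,0,60]]'
python3 - <<'E'
from h import *
im=save('wrist','w7.png');t=r.capture('top')
x=cv2.resize(t[130:350,230:560],(660,440),interpolation=cv2.INTER_CUBIC)[:,:,::-1]
w=cv2.resize(im[:,:,::-1],(213,160))
x[:160,660-213:]=w;cv2.imwrite('pics/f7.png',x)
print(r.read_state()['qd'],r.read_state()['ft_force'])
E
```

```text
clock: 16.95
eef_pos: [0.5585, 0.1006, 0.0822]
tcp_rot: [3.141, 0.026, 0.033]
ft_force: [0.7, 0.5, -0.6]
width: 0.561
clock: 17.62
eef_pos: [0.5531, 0.1, 0.2821]
tcp_rot: [3.14, 0.026, 0.022]
ft_force: [0.1, -0.2, -0.4]
width: 0.602
[0.00047315 0.02389085 0.03350324 0.00190521 0.00760183 0.00101812] [-0.16754734 -0.55646389 -1.27665182]
```

View pics/f7.png

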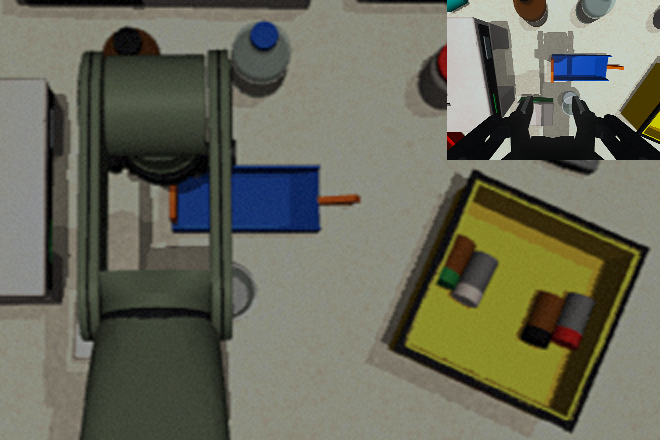

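The empty tray stands level at crop (245,198), well clear of the bay front at about crop x=50, and all four jars are at rest in the hopper. The gripper is clear, so I'm handing in.

```bash
python3 -m pendant '[[0,0,0,0,0,0,60],[0,0,0,0,0,0,60],[0,0,0,0,0,0,60],[0,0,0,0,0,0,60]]'; python3 -c "
from plant import r
print(r.job_done())"
```

```text
clock: 18.05
eef_pos: [0.5486, 0.0997, 0.2719]
tcp_rot: [3.14, 0.026, -0.006]
ft_force: [0.2, -0.3, -0.1]
width: 0.606
the job is handed in; nothing more can be done
None
```

The job is done and handed in at about 18 s of the 72 s allowed; no verdict was reported. I drew the loaded tray about 190 mm out by its nose fin and let go. Then I took it by the rear handle, lifted it with all four jars aboard and tipped them into the hopper. The empty tray now stands in front of the sampler with its handle about 135 mm clear of the bay.

- **Last checks:** The final pictures show all four jars (red, black, white and green caps) lying in the hopper. The tray looks empty and level, and the gripper is open about 0.19 m above it with only noise on the force sensor. The bottles in view of the last pictures look unmoved. The stirrer plate was mostly hidden, and the arm partly covered the beaker and the tip box. I did not measure any bystander for shift.
- **Disagreements:** The top and wrist cameras differed by about 10 mm on where the tray handle was, so I used a point between them; the jaws had room for that. The wrist force read about 1 N noisy, so I judged contact with the bench when setting down from the gripper height.

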